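# Refit the filter box of the bench fume extractor

## Task

Put the fume extractor back together: square up the loose filter box on the extractor's deck and slide it fully home onto the two alignment pegs, its face flush against the fan housing, while the hasp is still open. Then swing the hasp over so that it lies flat on the box with the catch standing through its slot. Leave the other things on the bench and on the housing where they are.

Things in the scene. Friction and masses are not known exactly. Their poses are not given: they have to be found in the camera images.
- base: Fixed base of the fume extractor. Origin on the bench under the middle of the fan housing's front face; +x points from the deck into the housing (docking direction, away from the robot), z up. Dark steel deck plate 10 mm thick, x -210 to 150, y -130 to 130 mm. On it the grey fan housing, x 0 to 140, y -100 to 100 mm, its flat top 80 mm above the bench; two pegs on its front face.
- peg_left (a point): Nose of the left (+y) steel peg, which sticks out of the housing's front face along the base's -x: axis at y=+45 mm, 45 mm above the bench, 26 mm long, 13 mm in diameter for the first 16 mm from the face, then tapering to a 5 mm nose.
- peg_right (a point): Nose of the right peg, the same at y=-45 mm.
- dock (a point): Point on the deck's surface (10 mm above the bench) at the foot of the housing's front face, at mid width; axes as the base's. The filter box is home when box_face lies here.
- filter_box: Loose grey filter box, 90 (x) x 150 (y) x 70 mm high, about 0.45 kg, on the deck clear of the pegs, up to 22 mm off centre and 0.2 rad askew. Origin: centre of its underside. Its +x face goes against the housing. The louvred -x face and the sides are flat, to be pushed: too wide for the gripper, it slides (a few newtons) and turns as pushed.
- catch (a point): Top of the catch, a steel eye 10 (x) x 14 (y) x 12 mm high on the flat top of the filter box, 3 mm ahead (+x) of the box's centre.
- box_face (a point): Middle of the lower edge of the filter box's +x face (45 mm along +x from the box's origin). This face has two square sockets for the pegs, 17 mm wide and 32 mm deep, centred at y=+45 and -45 mm, 35 mm above the box's underside.
- hasp (a joint): Angle of the hasp in rad: 0 = closed, level over the box top, pointing to the base's -x; 1.57 = upright; 2.7 = laid back over the housing to its stop. Starts laid back at 1.9 to 2.5. The hinge is lightly stiff (under 2 N at the tab): the hasp stays where it is left and must be pushed all the way down, where it stops at 0.
- hasp_hinge (a point): Middle of the hasp's hinge axis (along the base's y), at the top edge of the housing's front face, 83.5 mm above the bench. The hasp is a steel plate 4 mm thick, 36 mm wide, reaching 80 mm from the axis; its slot for the catch is 20 mm long (32 to 52 mm from the axis) and 24 mm wide; the solid tab is 52 to 80 mm from the axis.
- hasp_tab (a point): Point on the solid tab of the hasp, 68 mm from the hinge axis, mid width, on the face that is uppermost when it is closed.
- collar: Bystander: brass ring, 36 mm across, 22 mm high, on the bench beside the deck. Origin: centre of underside.
- elbow: Bystander: small brass elbow, 24 mm high and about 40 mm long, standing on top of the housing towards its right rear corner. Origin: centre of underside.
- flux_jar: Bystander: white jar, 56 mm across, 65 mm high, on the bench beside the housing. Origin: centre of underside.
- spout: Bystander: bent brass spout lying flat on the bench to the left, about 150 x 170 mm, 18 mm thick.
- hammer: Bystander: hammer lying on the bench to the right.
- firebrick: Bystander: firebrick, 114 x 64 x 50 mm, on the bench to the right.
- wrench: Bystander: wrench lying on the bench to the left.
Things that resemble listed ones, but are neither listed nor needed, are in the scene too. Several things have the shape of the filter_box; the one meant has the colours described above.

How it is judged (in metres and radians):
On the way, in this order (a step that is already met when the one before it is completed fails the run):
1. The filter box is home on both pegs, flush against the housing, with the hasp still open (above 0.5 rad) (x of box_face in the frame of dock above -0.004 m and horizontal distance between box_face and dock below 0.007 m and angle between the x axis of filter_box and the x axis of base, either way round below 0.05 rad and angle between filter_box's own z axis and vertical below 0.05 rad and z of box_face in the frame of dock below 0.004 m and value of joint hasp above 0.5 rad), for 0.2 s.
2. The hasp lies over the catch (x of box_face in the frame of dock above -0.004 m and horizontal distance between box_face and dock below 0.007 m and angle between the x axis of filter_box and the x axis of base, either way round below 0.05 rad and angle between filter_box's own z axis and vertical below 0.05 rad and z of box_face in the frame of dock below 0.004 m and value of joint hasp below 0.1 rad), for 0.2 s.
At the end, for the whole second after the job is handed in: The filter box rests flat on the deck, home on the pegs: its face within 4 mm of the housing's, within 7 mm of the dock point in plan, square to within 0.05 rad and at rest; the hasp is closed over the catch (below 0.1 rad) (all of step 2 and linear speed of filter_box below 0.01 m/s); the robot touches nothing.
It fails at once if a bystander (collar, elbow, flux jar, spout, hammer, firebrick or wrench) is shifted by more than 30 mm (distance of any of collar, elbow, flux_jar, spout, hammer, firebrick, wrench from where it was at the start of the episode above 0.03 m).
It also fails if it takes over 72 s, if anything falls off the work surface, if the arm or the gripper's body presses on something with over 40 N, if the wrist force passes 120 N, or if a joint passes its speed limit or range.

## Robot

A 6-joint arm with a two-finger parallel gripper is mounted at the origin on the work surface. World frame = base frame: x ahead of the robot, y to its left, z up, the work surface at z = 0. Lengths are in mm, angles in degrees, forces in N, time in s.
With the tool pointing down it reaches from about 325 to 775 mm from the base axis. Payload 5.5 kg.
Tool frame: the origin (TCP) lies on the centre line of the jaws, within the pads' length; the fingertips stand r.tip_extent ahead of it and the grasp point (between the pads) is the TCP (r.tip_extent is the distance from the TCP to the fingertips, in mm); z points along the fingers, y is the line along which they close (so a half turn about z gives the same grasp; the last joint's range is limited). The gripper opens to 88 mm and grips with 3 to 60 N. Pads are 20 mm wide; open, the fingers measure 115 mm over their backs; the gripper's body (75 mm by 178 mm) begins 61 mm behind the grasp point.
Start: joints at [-76.759, 5.22, 70.514, -0, 104.267, -3.249], TCP at [170.305, -575.337, 241.631] pointing down, gripper open.
Joint ranges: [-164.24, 164.24], [-49.07, 125.15], [9.68, 141.18], [-86.29, 266.29], [3.28, 154.24], [-151.56, 151.56]. Speed limits (degrees/s): [147.25, 147.25, 172.46, 180, 180, 180].

## Interface

Orientations are given as a 3x3 rotation matrix whose columns are the frame's x, y, z axes.
In Python, from bench import r gives the robot as it stands. The module is installed in compiled form; this text tells all that it offers. Calls block until the motion is done:
- r.movep(position, orientation): joint-space move of the TCP to a pose.
- r.move_l(position, rot=None, rate=150): straight line of the TCP; rot=None keeps the orientation; rate is the mean speed in mm/s.
- r.move_j(angles): joint-space move.
- r.grip(opening): finger opening in mm; the grip force is fixed at half the most; returns when the fingers have stopped.
- r.dwell(seconds).
- r.inverse_kinematics(position, orientation): joint angles nearest the present ones, or None.
- r.capture(name): name is "scene" or "top" or "wrist"; returns the picture (400x640x3 uint8, red, green, blue); there is no depth.
- r.camera_model(name): a dict with "fovy" (degrees; the focal length in pixels is half the picture's height over the tangent of half this angle, whatever the lens; pixels are square), "cx", "cy" (the principal point, pixels), "cam_to_world" (4x4, takes a point from camera to world coordinates); the wrist camera has in their place "tool_from_camera" (4x4, takes a point from camera to tool coordinates, whose origin is the TCP and whose axes are the flange's). Camera axes: x right, y down, z forward; pixel columns grow to the right and rows downward; lengths in mm; the calibration is good to about 2 mm. A picture is of the moment at which its call begins: read the wrist's pose just before it. camera_model takes no time and is no camera call.
A pose or a line that the arm cannot do raises r.MotionError and nothing moves.
- r.hand_in(): hands the job in; it is judged then, once.
Trained networks look in the newest picture that a camera, given by its name, has taken for a name from the list of things; names that differ only in an ending like _2 or _b are one class to them, and where a whole thing is asked for, a point or a joint stands for the part that bears it (a point fixed in the world has none). Each returns a list of dicts, best first, with "conf" (0 to 1); they miss things now and then, are a little off and sometimes report something else, mostly with a low value. They report only what shows in the picture. A call takes as long as a camera call. They do not tell look-alikes from the thing itself.
- r.recognise(camera, name): "box" ([left, top, right, bottom] in pixels, round what is visible of it).
- r.cut_out(camera, name): "pixels" (400x640 bool, what is visible of it) and "box" ([left, top, right, bottom] in pixels, round what is visible of it).
- r.place_of(camera, name): "pixel" ([column, row] in pixels: a listed point, or the origin of a listed thing).
Readings, each from a call of its own:
- r.get_time(): time.
- r.get_joint_positions(): joint angles.
- r.get_joint_velocities(): joint speeds.
- r.get_joint_efforts(): joint torques, N m.
- r.get_tool_pos(): TCP position.
- r.get_tool_rot(): TCP orientation.
- r.get_force(): force on the tool from outside, world axes, zero at the start.
- r.get_wrist_torque(): the same for the moment, N m.
- r.get_opening(): finger opening in mm.
- r.get_gripper_force(): force on a finger pad.
Only numpy, scipy, OpenCV 4.12 (cv2) and the standard library are available. Lean on these libraries where they do the work, as an engineer would, in place of code of your own. Each camera call takes 0.05 s, during which the arm holds its last target. There are 200 camera calls.

## Working session

There is one attempt and no reset: what is moved stays moved. The work goes in short steps, each a Python script; the robot and the scene stay as the last script left them, time stands still between calls to the robot, and variables do not carry over. Pictures are saved under pics/ and viewed, at most 10 in all, crops included, and the job is handed in when it is done.

```bash
mkdir -p pics; cat > h.py <<'E'
from bench import r
import numpy as np, cv2
def ray(cam,px):
    m=r.camera_model(cam); f=200/np.tan(np.radians(m["fovy"]/2))
    T=np.array(m["cam_to_world"]) if "cam_to_world" in m else None
    if T is None:
        W=np.eye(4);W[:3,:3]=r.get_tool_rot();W[:3,3]=r.get_tool_pos();T=W@np.array(m["tool_from_camera"])
    d=T[:3,:3]@np.array([(px[0]-m["cx"])/f,(px[1]-m["cy"])/f,1]); return T[:3,3],d
def atz(cam,px,z):
    o,d=ray(cam,px); return o+d*(z-o[2])/d[2]
def proj(cam,P):
    m=r.camera_model(cam); f=200/np.tan(np.radians(m["fovy"]/2)); T=np.array(m["cam_to_world"])
    c=np.linalg.inv(T)@np.append(P,1); return c[:2]/c[2]*f+[m["cx"],m["cy"]]
def save(n,im): cv2.imwrite("pics/"+n+".png",im[:,:,::-1])
E
python3 - <<'E'
from h import *
a=r.capture("scene");b=r.capture("top");save("scene",a);save("top",b)
for c in("scene","top"):
    m=r.camera_model(c);print(c,m["fovy"],np.round(m["cam_to_world"],2).tolist())
Z={"filter_box":0,"catch":92,"box_face":10,"dock":10,"hasp_hinge":83.5,"hasp_tab":130,"peg_left":45,"peg_right":45,"base":0}
for n,z in Z.items():
  for c in("scene","top"):
    for d in r.place_of(c,n)[:4]: print(n,c,np.round(d["pixel"]),round(d["conf"],2),np.round(atz(c,d["pixel"],z)))
print(r.tip_extent,r.get_time(),np.round(r.get_tool_rot(),2).tolist())
E
```

```text
scene 44.199241378160046 [[0.53, 0.56, -0.63, 1374.21], [0.85, -0.33, 0.41, -559.13], [0.02, -0.76, -0.65, 967.55], [0.0, 0.0, 0.0, 1.0]]
top 56.402874126362995 [[-0.02, -1.0, 0.07, 448.83], [-1.0, 0.02, 0.01, -19.29], [-0.01, -0.06, -1.0, 1130.93], [0.0, 0.0, 0.0, 1.0]]
filter_box scene [264. 294.] 0.81 [ 666. -247.    0.]
filter_box scene [246. 238.] 0.79 [ 466. -201.    0.]
filter_box scene [342. 206.] 0.59 [490. 101.   0.]
filter_box top [284. 206.] 0.89 [502.  93.   0.]
filter_box top [384. 220.] 0.88 [ 453. -210.    0.]
filter_box top [278. 166.] 0.54 [624. 109.   0.]
filter_box top [282. 167.] 0.45 [621.  98.   0.]
catch scene [239. 215.] 0.6 [ 468. -215.   92.]
catch scene [345. 186.] 0.59 [509.  95.  92.]
catch scene [261. 269.] 0.59 [ 664. -250.   92.]
catch scene [374. 245.] 0.36 [734.  26.  92.]
catch top [281. 204.] 0.64 [503.  92.  92.]
catch top [388. 220.] 0.6 [ 453. -203.   92.]
catch top [399. 148.] 0.56 [ 652. -241.   92.]
catch top [282. 170.] 0.23 [599.  89.  92.]
box_face scene [348. 214.] 0.81 [537.  92.  10.]
box_face top [396. 168.] 0.78 [ 608. -249.   10.]
b
[... 264 characters left out ...]
  96.  84.]
hasp_tab scene [383. 200.] 0.52 [643. 122. 130.]
hasp_tab scene [350. 224.] 0.49 [675.  -6. 130.]
hasp_tab top [276. 154.] 0.66 [638.  99. 130.]
hasp_tab top [278. 167.] 0.2 [601.  94. 130.]
peg_left scene [372. 210.] 0.95 [587. 136.  45.]
peg_left scene [184. 306.] 0.42 [ 634. -434.   45.]
peg_left top [266. 182.] 0.76 [573. 139.  45.]
peg_right scene [349. 220.] 0.66 [588.  57.  45.]
peg_right top [296. 175.] 0.82 [591.  51.  45.]
peg_right top [279. 202.] 0.48 [511. 103.  45.]
peg_right top [281. 170.] 0.32 [604.  97.  45.]
base scene [362. 231.] 0.67 [607.  94.   0.]
base top [283. 169.] 0.84 [616.  94.   0.]
19.0 1.0 [[0.96, 0.28, 0.0], [0.28, -0.96, -0.0], [0.0, 0.0, -1.0]]
```

```bash
python3 - <<'E'
import cv2
a=cv2.imread("pics/scene.png");b=cv2.imread("pics/top.png")
c=cv2.resize(b[110:260,220:420],None,fx=4,fy=4,interpolation=2);cv2.imwrite("pics/topc.png",c)
cv2.imwrite("pics/sc.png",cv2.resize(a[140:340,200:460],None,fx=3,fy=3,interpolation=2))
E
```

```text
(no output)
```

View pics/topc.png

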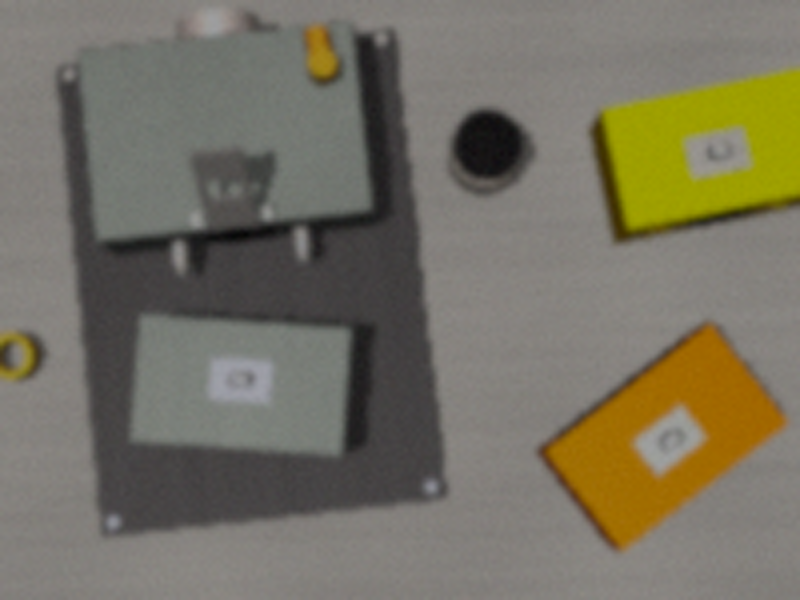

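View pics/sc.png

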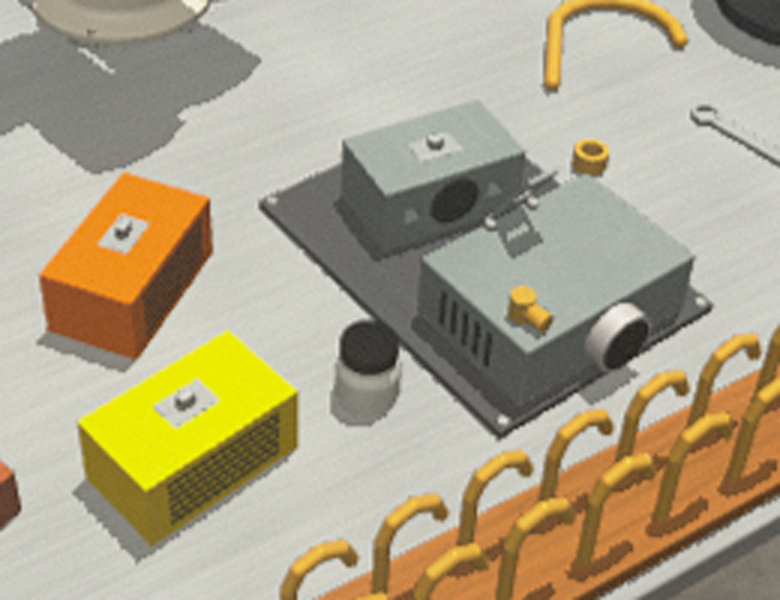

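The grey box on the deck at top px (281,204) is the filter box. The orange one at (388,220) and the yellow one at (399,148) have the wrong colours and are off the deck. The enlarged crops confirm this: grey, on the deck, with the sockets facing the housing. The hasp is laid back at about (277,155). Next I'll take a closer wrist view.

```bash
cat >> h.py <<'E'
def rigid(local,world):
    L=np.array(local,float);W=np.array(world)[:,:2];l=L-L.mean(0);w=W-W.mean(0)
    th=np.arctan2((l[:,0]*w[:,1]-l[:,1]*w[:,0]).sum(),(l*w).sum())
    R=np.array([[np.cos(th),-np.sin(th)],[np.sin(th),np.cos(th)]]);t=W.mean(0)-R@L.mean(0)
    return t,th,np.linalg.norm(L@R.T+t-W,axis=1)
E
python3 - <<'E'
from h import *
q=lambda u,z:atz("top",np.array(u)/4+[220,110]-.5,z)
hs=[(80,50),(355,25),(372,212),(97,240)]
print(rigid([(140,100),(140,-100),(0,-100),(0,100)],[q(u,80) for u in hs]))
rv=[(68,75),(383,38),(431,487),(112,522)]
print(rigid([(138,118),(138,-118),(-198,-118),(-198,118)],[q(u,10) for u in rv]))
bx=[(140,313),(352,325),(345,455),(130,442)]
print(rigid([(45,75),(45,-75),(-45,-75),(-45,75)],[q(u,80) for u in bx]))
m=r.camera_model("wrist");print(m["fovy"],np.round(m["tool_from_camera"],2).tolist())
R=np.array([[0,1,0],[1,0,0],[0,0,-1.]])
for R in (R,-R*[1,1,-1]):
  for p in ([480,90,400],[500,90,380],[450,90,400]): print(p,r.inverse_kinematics(p,R))
E
```

```text
(array([610.79436359, 100.07704395]), np.float64(0.07212289295386783), array([1.26028226, 2.43471004, 2.63247044, 2.04551161]))
(array([613.04763581, 100.87515477]), np.float64(0.08659355965696881), array([4.01049107, 5.36601099, 3.94264456, 4.1893338 ]))
(array([500.14391584,  96.80301972]), np.float64(-0.08179783308824279), array([0.79535464, 0.97850285, 1.32379625, 1.22526575]))
66.51124974347886 [[-0.0, -0.96, -0.29, 80.29], [1.0, 0.0, -0.0, 0.42], [0.0, -0.29, 0.96, -143.51], [0.0, 0.0, 0.0, 1.0]]
[480, 90, 400] [ 6.62748720e+00 -6.48689613e+00  6.56666797e+01 -2.54444375e-14
  1.20820216e+02  6.62748720e+00]
[500, 90, 380] [ 6.36661612e+00 -4.62093624e+00  6.60761926e+01 -2.54444375e-14
  1.18544744e+02  6.36661612e+00]
[450, 90, 400] [ 7.06109146e+00 -1.08248424e+01  6.95444213e+01 -2.54444375e-14
  1.21280421e+02  7.06109146e+00]
[480, 90, 400] None
[500, 90, 380] None
[450, 90, 400] None
```

```bash
cat >> h.py <<'E'
def RB(th): # tool x = -base x, tool y = +base y, pointing down
    c,s=np.cos(th),np.sin(th); return np.array([[-c,-s,0],[-s,c,0],[0,0,-1.]])
E
python3 - <<'E'
from h import *
R=RB(.075)
for p in ([490,90,330],[470,85,360]):
    print(p,r.inverse_kinematics(p,R))
r.movep([490,90,330],R)
save("w1",r.capture("wrist"))
for n,z in {"filter_box":10,"catch":92,"box_face":10,"dock":10,"hasp_hinge":83.5,"peg_left":45,"peg_right":45,"hasp_tab":130}.items():
    for d in r.place_of("wrist",n)[:2]: print(n,np.round(d["pixel"]),round(d["conf"],2),np.round(atz("wrist",d["pixel"],z)))
print(r.get_time())
E
```

```text
[490, 90, 330] [ 6.49445439e+00 -8.27693680e+00  7.47158864e+01 -2.54444375e-14
  1.13561050e+02 -8.78027291e+01]
[470, 85, 360] [ 6.16910869e+00 -1.01208335e+01  7.32131898e+01 -2.54444375e-14
  1.16907644e+02 -8.81280748e+01]
filter_box [120. 247.] 0.77 [ 655. -237.   10.]
filter_box [132. 127.] 0.73 [ 456. -197.   10.]
catch [ 88. 125.] 0.85 [ 449. -200.   92.]
catch [ 83. 268.] 0.7 [ 648. -237.   92.]
box_face [113. 221.] 0.6 [ 609. -243.   10.]
dock [325. 240.] 0.75 [617. 101.  10.]
hasp_hinge [325. 257.] 0.59 [610. 100.  84.]
hasp_hinge [358. 229.] 0.54 [564. 142.  84.]
peg_left [356. 231.] 0.68 [583. 146.  45.]
peg_left [530. 244.] 0.44 [584. 414.  45.]
peg_right [297. 230.] 0.71 [587.  57.  45.]
hasp_tab [327. 306.] 0.64 [658. 106. 130.]
hasp_tab [353. 229.] 0.17 [546. 130. 130.]
4.075
```

View pics/w1.png

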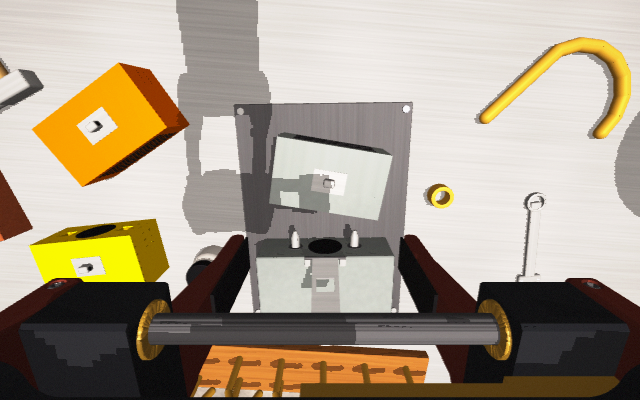

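The wrist view shows the box top with corners at about (279,137), (392,156), (379,220) and (271,205). The housing's top front edge runs from (256,257) to (394,256), and the pegs are at (295,232) and (354,232).

```bash
python3 - <<'E'
from h import *
w=lambda u,z:atz("wrist",u,z)
print(rigid([(0,100),(0,-100)],[w((394,256),80),w((256,257),80)]))
print(rigid([(-26,45),(-26,-45)],[w((354,230),45),w((295,230),45)]))
print(rigid([(-198,118),(-198,-118)],[w((406,109),10),w((240,111),10)]))
print(rigid([(-45,-75),(-45,75),(45,75),(45,-75)],[w(u,80) for u in [(279,137),(392,156),(379,220),(271,205)]]))
E
```

```text
(array([611.20629496, 100.80618311]), np.float64(0.08210025092407049), array([1.43031869, 1.43031869]))
(array([610.90468915, 100.19734523]), np.float64(0.0741974436065681), array([0.3691895, 0.3691895]))
(array([609.21252299, 100.0947741 ]), np.float64(0.08620858192704547), array([2.82843521, 2.82843521]))
(array([499.96250158,  99.72103625]), np.float64(-0.07912144974789129), array([1.68103164, 1.94855116, 0.52884135, 0.9872869 ]))
```

```bash
cat >> h.py <<'E'
B=np.array([611,100.3]);TH=.08
c,s=np.cos(TH),np.sin(TH);RBB=np.array([[c,-s],[s,c]])
def w(x,y,z): return [*(B+RBB@[x,y]),z]
def tob(P): return RBB.T@(np.array(P)[:2]-B)
E
python3 - <<'E'
from h import *
R=RB(TH)
r.grip(88)
r.movep(w(-200,5,150),R); r.move_l(w(-200,5,42))
r.move_l(w(-142,5,42),rate=40); print(r.get_force()); r.move_l(w(-155,5,42)); r.move_l(w(-155,5,150))
r.movep(w(-120,-5,330),R)
save("w2",r.capture("wrist"))
for d in r.place_of("wrist","catch")[:4]: print(np.round(d["pixel"]),d["conf"],tob(atz("wrist",d["pixel"],92)))
print(r.get_time())
E
```

```text
[-2.49894138  0.77952811 -1.54268246]
[334. 204.] 0.74 [-83.99103359   8.82062411]
[ 92. 126.] 0.6 [-181.95911286 -284.03302309]
9.5417
```

View pics/w2.png

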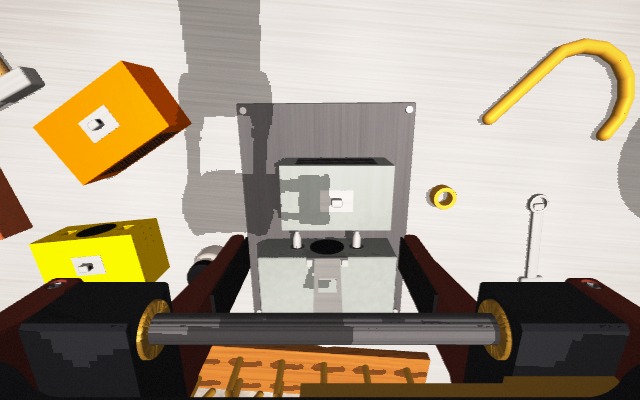

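The box is now square, with its top at about (281,229), (393,230), (394,166) and (280,165). It still sits to the +y side of the pegs at (297,232) and (356,232). I'll compute that offset and nudge it sideways.

```bash
python3 - <<'E'
from h import *
f=lambda u,z:tob(atz("wrist",u,z))
for n,u,z in [("hs+",(396,256),80),("hs-",(258,257),80),("p+",(356.5,232),45),("p-",(297,232),45),("f+",(393,230),80),("f-",(281,229),80),("b+",(394,166),80),("b-",(280,165),80),("catch",(337,202),92)]: print(n,f(u,z))
a=r.capture("top")
save("t2",cv2.resize(a[110:260,220:340],None,fx=4,fy=4,interpolation=2))
E
```

```text
hs+ [-2.63718913 97.37500707]
hs- [ -1.18455879 -97.96776326]
p+ [-24.74925577  44.43001491]
p- [-24.79071163 -45.04640419]
f+ [-42.1853582   90.53254546]
f- [-43.73410987 -63.68943105]
b+ [-131.16042981   85.9861761 ]
b- [-132.49439049  -61.39842662]
catch [-86.16378286  12.30396003]
```

View pics/t2.png

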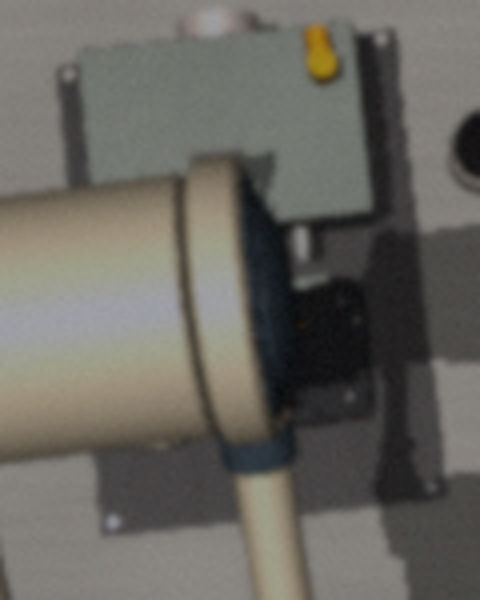

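The box is at y ≈ +12.5 mm and square. I'll push its +y side back 12.5 mm with two fingers spread along x.

```bash
python3 - <<'E'
from h import *
R=np.array([[-s,c,0],[c,s,0],[0,0,-1.]])
r.grip(50)
r.movep(w(-87,118,150),R); r.move_l(w(-87,118,50))
r.move_l(w(-87,85.3,50),rate=40); print(r.get_force()); r.move_l(w(-87,95,50)); r.move_l(w(-87,95,150))
r.grip(88)
r.movep(w(-120,-5,330),RB(TH))
save("w3",r.capture("wrist")[80:330,200:460])
for n,z in (("catch",92),("peg_left",45),("peg_right",45)):
  for d in r.place_of("wrist",n)[:2]: print(n,np.round(d["pixel"]),d["conf"],tob(atz("wrist",d["pixel"],z)))
print(r.get_time())
im=cv2.imread("pics/w3.png");cv2.imwrite("pics/w3b.png",cv2.resize(im,None,fx=2.4,fy=2.4,interpolation=2)[:600])
E
```

```text
[-0.1474021   1.59663033  0.93836911]
catch [326. 206.] 0.98 [-78.9199069   -1.59970611]
catch [ 90. 126.] 0.79 [-180.54442809 -288.62206834]
peg_left [360. 228.] 0.66 [-29.28602179  49.79054373]
peg_right [296. 232.] 0.92 [-22.59175524 -47.12986389]
17.2583
```

View pics/w3b.png

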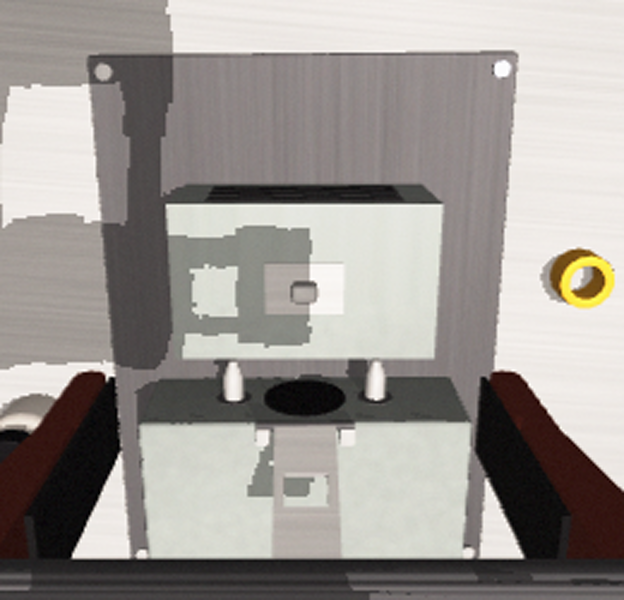

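The box is square and centred: catch at x≈303 in the crop, pegs' midpoint at 304.5. Pushing home now, watching the force.

```bash
python3 - <<'E'
from h import *
R=RB(TH); ax=np.array([c,s,0])
r.movep(w(-165,0,150),R); r.move_l(w(-165,0,42)); f0=r.get_force()
r.move_l(w(-108,0,42),rate=40); print(r.get_force()-f0)
x=-108
while x<-92:
    x+=1; r.move_l(w(x,0,42),rate=25); F=(r.get_force()-f0)@ax; print(x,round(F,1),end="; ")
    if F<-18: break
r.move_l(w(x-15,0,42)); r.move_l(w(x-15,0,150))
r.movep(w(-120,-5,330),R)
im=r.capture("wrist")
save("w4",cv2.resize(im[80:330,200:460],None,fx=2.3,fy=2.3,interpolation=2))
for n,z in (("catch",92),("hasp_tab",120),("hasp_hinge",83.5)):
  for d in r.place_of("wrist",n)[:2]: print(n,np.round(d["pixel"]),d["conf"],tob(atz("wrist",d["pixel"],z)))
o,d=ray("wrist",r.place_of("wrist","hasp_tab")[0]["pixel"])
# hasp angle: point on arc 68 mm from hinge, upper face (+~2mm) closest to the ray
d/=np.linalg.norm(d);g=[]
for a in np.arange(1.6,2.75,.02):
    P=np.array(w(-68*np.cos(a),0,83.5+68*np.sin(a)));v=P-o;g.append((np.linalg.norm(v-d*(v@d)),a))
print("hasp",min(g),r.get_time())
E
```

```text
[-5.32980365  0.85678159  4.11724464]
-107 -5.4; -106 -4.8; -105 -5.0; -104 -5.9; -103 -5.6; -102 -5.1; -101 -6.8; -100 -12.4; -99 -18.1; catch [325. 234.] 0.97 [-40.64217991  -3.3969568 ]
catch [ 84. 271.] 0.82 [  14.28470059 -338.74844441]
hasp_tab [328. 307.] 0.58 [51.93586031  0.06779326]
hasp_hinge [329. 256.] 0.63 [-4.52459841  1.89040293]
hasp (np.float64(0.19928106560692715), np.float64(2.2000000000000006)) 24.8333
```

View pics/w4.png

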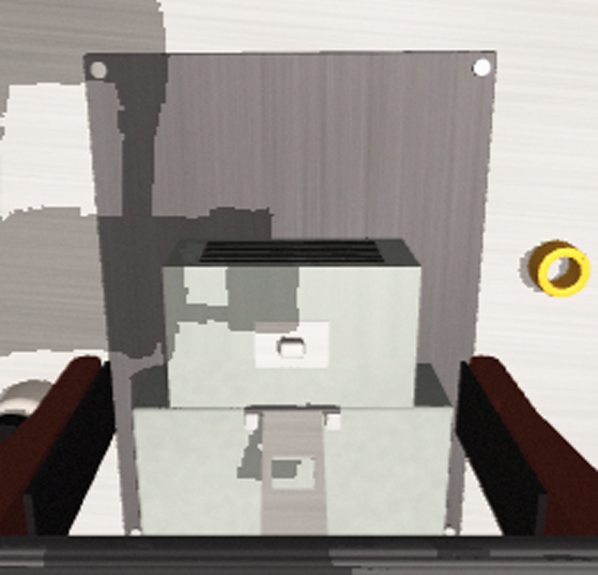

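The box is home: the force rises sharply at the stop and no gap shows. The hasp is at about 2.2 rad. I'll bring the closed fingers in behind the tab and swing it over along an arc.

```bash
python3 - <<'E'
from h import *
R=RB(TH); T=r.tip_extent
P=lambda fx,tz: w(fx+10,0,tz+T)   # finger front x, tip z
r.grip(0)
r.movep(P(75,230),R); r.move_l(P(75,125)); f0=r.get_force()
r.move_l(P(20,130),rate=80); print(r.get_force()-f0)
A=np.linspace(1.5,0.06,13)
for a in A:
    rho=72-6*a/1.5
    r.move_l(P(-rho*np.cos(a)+2*np.sin(a),83.5+rho*np.sin(a)+2*np.cos(a)),rate=70)
print(r.get_force()-f0)
z=89.
while z>80:
    z-=.7; r.move_l(P(-72,z),rate=25); F=(r.get_force()-f0)[2]; print(round(z,1),round(F,1),end="; ")
    if F>14: break
r.move_l(P(-72,200))
r.movep(w(-120,-5,330),R)
im=r.capture("wrist")
save("w5",cv2.resize(im[80:330,200:460],None,fx=2.3,fy=2.3,interpolation=2)); print(r.get_time())
E
```

```text
[ 0.13076132 -0.32043545  0.28343898]
[-0.1119245   0.16354184 -0.89288305]
88.3 -0.1; 87.6 -0.9; 86.9 0.7; 86.2 0.7; 85.5 2.4; 84.8 5.3; 84.1 8.3; 83.4 11.1; 82.7 12.0; 82.0 16.8; 36.6
```

View pics/w5.png

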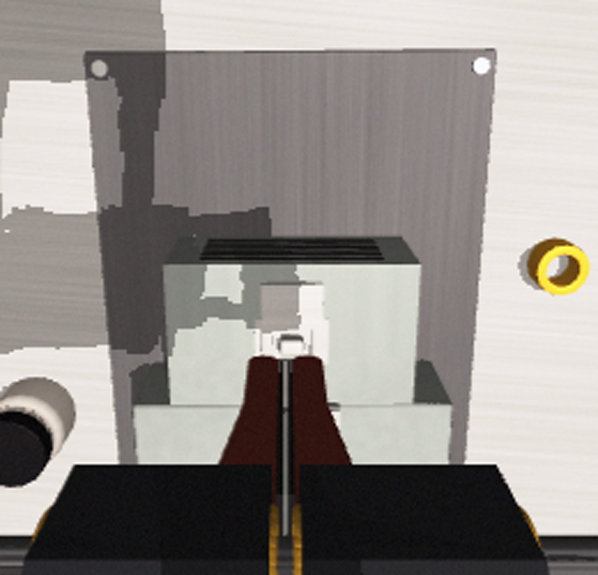

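The hasp now lies flat with the catch standing through its slot (crop px 290,345). It hit a hard stop at 85.5 mm, as expected for closed. The box hasn't moved and the arm is clear, so I'm handing in.

```bash
python3 -c "
from bench import r
print(r.hand_in())"
```

```text
the job is handed in; nothing more can be done
None
```

The job is handed in: the filter box is home on both pegs, flush against the housing, and the hasp is closed over the catch; the hand-in returned no verdict, so this rests on the last wrist picture and the force readings.

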